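# Find the hidden index notch of a carving turntable and lock it

### The job

Get the carving turntable locked for the next cut: first sweep the marble offcut off the bolt slide into the blue tray beside it, without lifting it up. Then turn the turntable slowly clockwise until you feel it drop into its hidden notch, and push the yellow lock bolt fully home. Leave the jar, hammer and other tools where they are.

Things in the scene. Friction and masses are not known exactly. Their poses are not given: they have to be found in the camera images.
- rotary_base: grey round housing of an indexing turntable, fixed to the bench, 220 mm diameter, 45 mm high. Origin on the turntable's vertical axis at bench level. Its +y axis points along the bolt slide: a dark flat bed 60 mm wide (x -30 to +30 mm), top 22 mm above the bench, that sticks out of the housing to y = 225 mm
- turntable: the turning aluminium disc, radius 105 mm, top 57 mm above the bench, origin on its axis at bench level, knob on its -x axis. It carries a marble rosette (radius 60, top at 84 mm). Hidden inside, a spring plunger rides on an index plate with one notch. At the notch the drag falls to nothing, the disc pulls itself the last few mm in and stays; turning on then takes about five times the normal force
- knob (a point): centre of the red upright turning knob, 22 mm diameter, from 57 to 107 mm above the bench (this point at 82), 87 mm from the axis on the disc; drag when pushed here about 3 to 6 N, leaving the notch about 20 to 25 N. From its start the notch comes after 30 to 90 degrees clockwise (seen from above); the end stop at least 28 degrees beyond it. Nothing shows where the notch is
- bolt (a joint): travel of the lock bolt in m: 0 drawn out (as at the start), 0.040 fully home. It moves along -y of rotary_base, towards the turntable's axis, with about 3 N of drag, and stays where it is left. With the disc out of its notch it stops after 3 to 12 mm; with the offcut still on the slide it jams before 0.030
- bolt_handle (a point): centre of the bolt's yellow upright handle plate, 46 mm wide along rotary_base x, 12 mm thick along y, from 26 to 72 mm above the bench (this point at 49). Drawn out it is 184 mm from the turntable's axis, home 144 mm. Push it on its outer face (away from the axis)
- offcut_centre (a point): centre of the white marble moulding offcut, 100 mm long (its x), 38 wide, 24 high (upper 9 mm only 22 wide), 0.15 to 0.3 kg, lying across the bolt slide on its 22 mm high bed, between housing and bolt handle (this point 34 mm above the bench); its ends overhang both sides of the bed
- tray: blue shallow offcut tray, fixed, 170 mm (its x) by 104 (its y), 16 high, walls and floor 3; origin under its centre. It stands beside the bolt slide, axes parallel to rotary_base, centre 125 mm from the slide's centre line on its +x or -x side (10 mm from the bed, rim 6 mm lower than the bed); the jar stands in the same place on the other side
- jar: squat amber glass jar with steel lid, 56 diameter, 85 tall, standing (sizes in mm); a bystander. Origin at its underside. Its axis stands 125 mm from the slide's centre line
- club_hammer: mason's club hammer lying flat, handle along its x, steel head 44x100x44 at its +x end, 234 long (sizes in mm); a bystander. Origin at its underside
- chisel: steel stone chisel lying flat along its x, 195 long (sizes in mm); a bystander. Origin at its underside
- rasp: flat rasp with wooden handle, lying along its x, 205 long (sizes in mm); a bystander. Origin at its underside
- spray_can: green can, 60 diameter, 130 tall, standing (sizes in mm); a bystander. Origin at its underside
- slab: marble sample slab 70x120x20, lying flat (sizes in mm); a bystander. Origin at its underside
- dust_brush: hand brush lying flat along its x (sizes in mm); a bystander. Origin at its underside
Not all that is in view belongs to the job. Several things look just like the tray: the one meant starts nearest to the robot's base.

How it is judged (in metres and radians):
On the way, in this order (a step that is already met when the one before it is completed fails the run):
1. the offcut lies in the tray (x of offcut_centre in the frame of tray between -0.075 and 0.075 m and y of offcut_centre in the frame of tray between -0.045 and 0.045 m and height (world z) of offcut_centre below 0.026 m), for 0.2 s.
2. the turntable has been turned (distance of knob from where it was at the start of the episode above 0.035 m), for 0.1 s.
3. the lock bolt is home (value of joint bolt above 0.036 m), for 0.2 s.
At the end, for the whole second after the job is handed in: The lock bolt is at least 36 mm in (of 40), which is possible only with the turntable in its notch, and the offcut rests in the tray: its centre within 75 mm (tray x) and 45 mm (tray y) of the tray's centre and below 26 mm height (all of step 1 and value of joint bolt above 0.036 m); the robot touches nothing.
It fails at once if the offcut is lifted more than 40 mm (height (world z) of offcut_centre above 0.075 m).
It fails at once if the turntable is spun fast (angular speed of turntable above 2.5 rad/s).
It fails at once if the jar or another bystander (hammer, chisel, rasp, can, slab, brush) is moved more than 25 mm from its place (distance of any of jar, club_hammer, chisel, rasp, spray_can, slab, dust_brush from where it was at the start of the episode above 0.025 m).
It also fails if it takes over 69 s, if anything falls off the work surface, if the arm or the gripper's body presses on something with over 40 N, if the wrist force passes 120 N, or if a joint passes its speed limit or range.

### The arm

A 6-joint arm with a two-finger parallel gripper is mounted at the origin on the work surface. World frame = base frame: x ahead of the robot, y to its left, z up, the work surface at z = 0. Lengths are in mm, angles in rad, forces in N, time in s.
With the tool pointing down it reaches from about 250 to 725 mm from the base axis. Payload 9.7 kg.
Tool frame: the origin (TCP) lies at the very end of the fingers, on their centre line; the grasp point (between the pads) lies 19 mm behind it; y points along the fingers, x is the direction in which the jaws open and shut, and the axes are right-handed (so a half turn about y gives the same grasp; the last joint's range is limited). The gripper opens to 85 mm and grips with 20 to 120 N. Pads are 22 mm wide; open, the fingers measure 114 mm over their backs; the gripper's body (76 mm by 85 mm) begins 54 mm behind the grasp point. The pads swing forward as they close: fully open they stand 13 mm farther back than shut.
Start: joints at [-1.214, 0.087, 0.176, 1.66, 0, 1.571], TCP at [192.1, -515.359, 231.284] pointing down, gripper open.
Joint ranges: [-3.13, 3.13], [-0.85, 1.81], [-1.15, 1.24], [-2.2, 2.28], [-1.44, 1.52], [-3.14, 3.14]. Speed limits (rad/s): [2.22, 2.22, 2.57, 3.14, 3.14, 3.14].

### API

Orientations are given as a unit quaternion [x, y, z, w].
In Python, from rig import env, get_image, job, sensors gives the robot as it stands. Calls block until the motion is done:
- env.reach(position, orientation): joint-space move of the TCP to a pose.
- env.move_linear(position, velocity=150, rot=None, max_force=None): straight line of the TCP; rot=None keeps the orientation; velocity is the mean speed in mm/s. With max_force (N) it stops when the force on the tool has changed by that much, and returns True; else False.
- env.set_joints(angles): joint-space move.
- env.command_gripper(opening, grip_force=None): finger opening in mm; grip_force is the grip in N (None keeps the last); returns when the fingers have stopped.
- env.hold(seconds).
- env.inverse_kinematics(position, orientation): joint angles nearest the present ones, or None.
- get_image(name): name is "scene" or "top" or "wrist"; returns a dict with "image" (420x560x3 uint8, red, green, blue), "vfov" (degrees; the focal length in pixels is half the picture's height over the tangent of half this angle, whatever the lens; pixels are square), "cx", "cy" (the principal point, pixels), "rvec" (rotation vector, rad) and "tvec" (3), from world to camera coordinates, as OpenCV has them. Camera axes: x right, y down, z forward; pixel columns grow to the right and rows downward; lengths in mm; the calibration is good to about 2 mm. A picture is of the moment at which its call begins. There is no depth.
A pose or a line that the arm cannot do raises env.IKError and nothing moves.
- job.finish_job(): hands the job in, once; it reports no verdict.
Readings, each from a call of its own:
- sensors.read_clock(): time.
- sensors.read_joints(): joint angles.
- sensors.read_joint_velocities(): joint speeds.
- sensors.read_joint_torque(): joint torques, N m.
- sensors.read_tool_pos(): TCP position.
- sensors.read_orientation(): TCP orientation.
- sensors.read_ft_force(): force on the tool from outside, world axes, zero at the start.
- sensors.read_moment(): the same for the moment, N m.
- sensors.read_finger_gap(): finger opening in mm.
Only numpy, scipy, OpenCV 4.12 (cv2) and the standard library are available. Lean on these libraries where they do the work, as an engineer would, in place of code of your own. Each camera call takes 0.05 s, during which the arm holds its last target.

## Working session

There is one attempt and no reset: what is moved stays moved. The work goes in short steps, each a Python script; the robot and the scene stay as the last script left them, time stands still between calls to the robot, and variables do not carry over. Pictures are saved under pics/ and viewed, and the job is handed in when it is done.

```bash
ls; mkdir -p pics; python3 - <<'E'
from rig import env,get_image,job,sensors
import cv2
for n in ["scene","top","wrist"]:
    d=get_image(n); cv2.imwrite(f"pics/{n}0.png",d["image"][:,:,::-1]); print(n,d["vfov"],d["cx"],d["cy"],d["rvec"],d["tvec"])
print(sensors.read_clock(),sensors.read_orientation())
E
```

```text
pics
scene 42.82656976142777 280.45041284137034 204.0474745420615 [ 1.88650368  1.46337365 -0.65638677] [ -88.50441084 -308.81592572 1742.36249522]
top 57.87364527875771 279.31255933865845 209.28951375573877 [ 2.13999127 -2.17196469  0.11619023] [-50.10848208 565.24584715 929.42440251]
wrist 66.8282599108342 273.3717165795522 210.60159005354606 [-2.39802248  1.66550702  0.22144419] [-548.38172388  -32.6041008   379.04339325]
0.15 [-0.58058771  0.40362087 -0.40303581  0.58100795]
```

View pics/scene0.png

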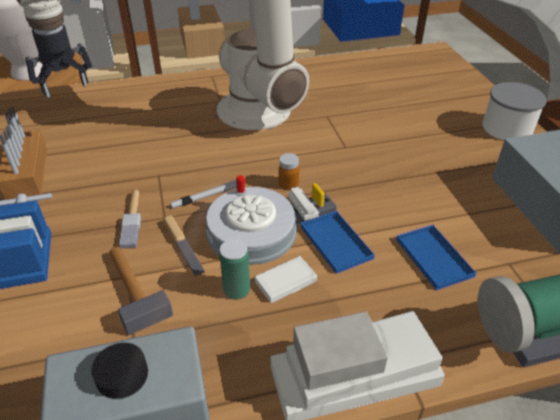

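View pics/top0.png

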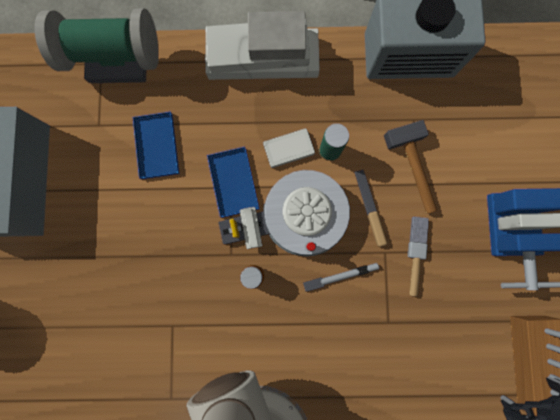

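View pics/wrist0.png

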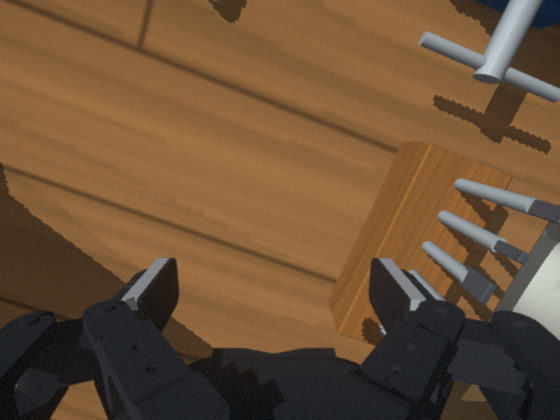

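The trays are the candidates in the top view: one at (233,182), beside the bolt slide, and one at (157,146), farther out. The first is nearer the base (bottom, about (260,400)) and touches the slide's side, with the jar (251,277) opposite it. I'll confirm in an enlarged crop.

```bash
cat > h.py <<'E'
from rig import env,get_image,job,sensors
import cv2, numpy as np
from scipy.spatial.transform import Rotation as R
def cam(d):
    f=d["image"].shape[0]/2/np.tan(np.radians(d["vfov"])/2)
    K=np.array([[f,0,d["cx"]],[0,f,d["cy"]],[0,0,1]])
    return K,cv2.Rodrigues(np.array(d["rvec"]))[0],np.array(d["tvec"],float)
def cast(d,uv,z):
    K,Rm,t=cam(d); c=-Rm.T@t
    r=Rm.T@np.linalg.inv(K)@np.array([uv[0],uv[1],1.])
    return c+r*(z-c[2])/r[2]
def proj(d,P):
    K,Rm,t=cam(d); return cv2.projectPoints(np.array(P,float).reshape(-1,1,3),Rm,t,K,None)[0].reshape(-1,2)
def save(n,im,crop=None,s=1):
    if crop: x0,y0,x1,y1=crop; im=im[y0:y1,x0:x1]
    cv2.imwrite(f"pics/{n}.png",cv2.resize(im,None,fx=s,fy=s,interpolation=cv2.INTER_CUBIC)[:,:,::-1])
E
python3 - <<'E'
from h import *
d=get_image("top"); save("topcrop",d["image"],(120,100,390,300),2.9)
s=get_image("scene"); save("scenecrop",s["image"],(160,140,400,310),3.3)
for n,dd in(("t",d),("s",s)):
    hsv=cv2.cvtColor(dd["image"],cv2.COLOR_RGB2HSV)
    for nm,lo,hi in(("red",(0,180,90),(6,255,255)),("yel",(22,150,90),(34,255,255)),("blue",(105,150,40),(120,255,255))):
        m=cv2.inRange(hsv,lo,hi)
        N,_,st,ce=cv2.connectedComponentsWithStats(m)
        for i in range(1,N):
            if st[i,4]>25: print(n,nm,st[i],ce[i].round(1))
E
```

```text
t red [307 243   8   7  47] [310.7 246.1]
t yel [230 218   8  20  87] [233.1 227.5]
t blue [ 134  113   45   66 2345] [155.6 145.4]
t blue [ 208  148   51   69 2322] [232.5 181.3]
t blue [ 488  189   72   67 3181] [522.1 221. ]
s red [237 175   8  17 109] [240.6 182.8]
s yel [312 183  12  24 187] [317.8 194.6]
s blue [ 324    0   80   41 2759] [363.   17.6]
s blue [   0  201   50   87 3091] [ 23.1 248. ]
s blue [ 302  212   71   60 2250] [336.3 241.4]
s blue [ 397  226   78   63 2438] [435.1 257. ]
```

View pics/topcrop.png

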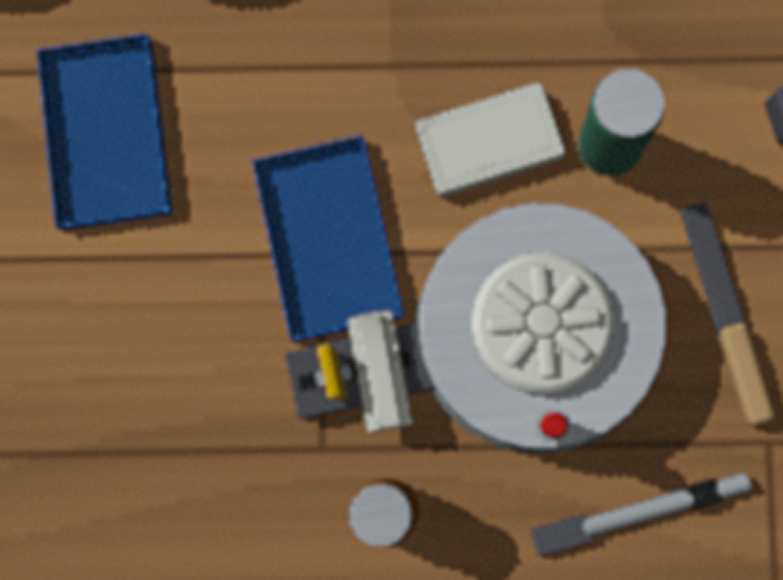

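View pics/scenecrop.png

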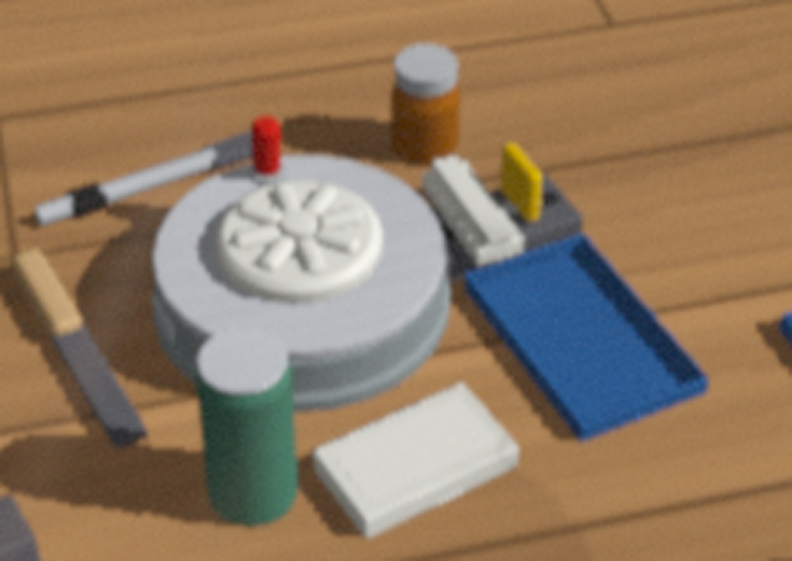

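The crop confirms it: the tray centred near crop (328,240) borders the bolt slide, and the offcut lies across the slide at crop (380,370) with its upper end already by the tray rim. The knob is at crop (554,425) and the handle at (330,370). Next I'll compute poses.

```bash
cat > meas.py <<'E'
from h import *
E
python3 - <<'E'
from h import *
d=get_image("top"); s=get_image("scene")
im=d["image"]; hsv=cv2.cvtColor(im,cv2.COLOR_RGB2HSV)
p=lambda x,y:(x/2.9+120-.3,y/2.9+100-.3)
q=lambda x,y:(x/3.3+160-.3,y/3.3+140-.3)
# tray rect via blue mask
m=cv2.inRange(hsv,(105,130,20),(122,255,255)); N,l,st,ce=cv2.connectedComponentsWithStats(m)
for i in range(1,N):
    if st[i,4]>1500:
        c=max(cv2.findContours((l==i).astype(np.uint8),0,1)[0],key=cv2.contourArea).reshape(-1,2)
        W=np.array([cast(d,u,16)[:2] for u in c],np.float32); print("tray",cv2.minAreaRect(W))
C=cast(d,p(542.5,326),57); print("axis top",C)
print("axis scene",cast(s,q(300,256),57), cast(s,q(300.5,262),57))
K1=cast(d,p(555,424),107);print("knob top",K1, cast(s,q(266,122),107))
print("jar",cast(d,p(381,515),85),cast(s,q(427,62),85))
print("can",cast(d,p(628,103),130),cast(s,q(244,360),130))
print("handle top edge t",[cast(d,p(*u),72) for u in((318,346),(331,346),(342,398),(328,398))])
print("handle s",[cast(s,q(*u),72) for u in((503,147),(512,143),(542,183))])
print("offcut top t",[cast(d,p(*u),46) for u in((357,318),(386,315),(405,420),(377,427))])
print("offcut top s",[cast(s,q(*u),46) for u in((437,163),(460,158),(522,240),(497,250))])
print("slab",[cast(d,p(*u),20)[:2] for u in((417,120),(542,85),(563,155),(440,193))])
print("chisel",[cast(d,p(*u),10)[:2] for u in((537,540),(748,483))],"rasp",[cast(d,p(*u),10)[:2] for u in((693,205),(760,420))])
print("bed",[cast(d,p(*u),22)[:2] for u in((287,352),(301,418))])
E
```

```text
tray ((742.7245483398438, 265.8990173339844), (168.7056121826172, 102.237548828125), 7.665574073791504)
tray ((640.29541015625, 62.05511474609375), (167.329345703125, 101.79667663574219), 12.679858207702637)
tray ((525.2890014648438, -686.4586181640625), (185.1095428466797, 167.86083984375), 89.97599029541016)
axis top [ 553.54135099 -126.31123077   57.        ]
axis scene [ 565.13069374 -128.11849794   57.        ] [ 571.40429499 -129.09867975   57.        ]
knob top [ 469.41505329 -131.30877463  107.        ] [ 469.6408755  -131.62481289  107.        ]
jar [398.55207077   9.61075798  85.        ] [398.56558464  11.28848386  85.        ]
can [ 724.4200446  -194.29585284  130.        ] [ 726.83615795 -195.71337443  130.        ]
handle top edge t [array([537.95317709,  62.71054766,  72.        ]), array([537.78769115,  51.81923724,  72.        ]), array([494.21445335,  42.66208927,  72.        ]), array([494.38564405,  54.32381936,  72.        ])]
handle s [array([499.97779312,  43.66744542,  72.        ]), array([497.06197355,  51.71443172,  72.        ]), array([547.37450601,  59.3
[... 164 characters left out ...]
.9948065,  46.       ]), array([470.3042245 ,  15.93765498,  46.        ])]
offcut top s [array([475.96713601,  -1.12956588,  46.        ]), array([474.50985   ,  17.78379451,  46.        ]), array([576.67154052,  35.93824464,  46.        ]), array([582.55121691,  14.93992022,  46.        ])]
slab [array([746.91185761, -19.39786942]), array([ 777.6043058 , -133.18940879]), array([ 712.18851939, -150.60977584]), array([679.12301143, -39.42869916])]
chisel [array([ 370.79280959, -120.22899602]), array([ 417.47347192, -306.16589765])] rasp [array([ 666.57957463, -267.66129815]), array([ 472.30628634, -319.17227693])]
bed [array([537.7774303 ,  97.17596604]), array([479.59022537,  84.62891154])]
```

Base frame: axis is about (555,−126) and yaw about 12.4°, with the tray on +x and the jar on −x. The offcut is near base (−5,142). I'll sweep it with closed fingers and the jaws along base y.

```bash
cat >> h.py <<'E'
A=np.array([555.,-126.]); YAW=np.radians(12.4)
ex=np.array([np.cos(YAW),np.sin(YAW)]); ey=np.array([-np.sin(YAW),np.cos(YAW)])
def B(x,y,z): return [*(A+x*ex+y*ey),z]
def toB(P): v=np.array(P[:2])-A; return np.array([v@ex,v@ey])
def quat(phi):
    c,s=np.cos(phi),np.sin(phi)
    return R.from_matrix(np.array([[c,0,-s],[s,0,c],[0,-1,0]])).as_quat()
def F(): f=np.array(sensors.read_ft_force()); return f
E
python3 - <<'E'
from h import *
print(R.from_quat(sensors.read_orientation()).as_matrix().round(2))
for phi in (YAW+np.pi/2,YAW-np.pi/2,YAW,YAW+np.pi):
    for P in (B(-72,142,120),B(-72,142,27),B(60,142,27),B(0,215,32)):
        q=env.inverse_kinematics(P,quat(phi)); print(round(np.degrees(phi)),None if q is None else np.round(q,2))
E
```

```text
[[ 0.35 -0.    0.94]
 [-0.94  0.    0.35]
 [-0.   -1.    0.  ]]
102 [-0.01 -0.16 -0.27  1.45  0.   -0.22]
102 [-0.01 -0.12 -0.43  1.27  0.   -0.22]
102 [ 0.04  0.18 -0.11  1.27  0.   -0.17]
102 [ 0.16  0.02 -0.28  1.27  0.   -0.05]
-78 [-0.01 -0.16 -0.27  1.45  0.    2.92]
-78 [-0.01 -0.12 -0.43  1.27  0.    2.92]
-78 [ 0.04  0.18 -0.11  1.27  0.    2.97]
-78 [ 0.16  0.02 -0.28  1.27  0.    3.09]
12 [-0.01 -0.16 -0.27  1.45  0.    1.35]
12 [-0.01 -0.12 -0.43  1.27  0.    1.35]
12 [ 0.04  0.18 -0.11  1.27  0.    1.4 ]
12 [ 0.16  0.02 -0.28  1.27  0.    1.52]
192 [-0.01 -0.16 -0.27  1.45  0.   -1.79]
192 [-0.01 -0.12 -0.43  1.27  0.   -1.79]
192 [ 0.04  0.18 -0.11  1.27  0.   -1.74]
192 [ 0.16  0.02 -0.28  1.27  0.   -1.62]
```

```bash
python3 - <<'E'
from h import *
q=quat(YAW+np.pi/2)
env.command_gripper(0)
env.reach(B(-74,142,220),q)
env.move_linear(B(-74,142,110),200)
print(F().round(1),sensors.read_finger_gap(),sensors.read_clock())
hit=env.move_linear(B(-74,142,26),100,max_force=6)
print(hit,toB(sensors.read_tool_pos()),sensors.read_tool_pos(),F().round(1),sensors.read_clock())
w=get_image("wrist"); save("w1",w["image"]); t=get_image("top"); save("t1",t["image"],(180,130,360,300),3)
E
```

```text
[0.2 0.6 0.5] -0.22167240527808954 3.8833
False [-73.54601211 141.88966471] [452.70092522  -3.21322487  26.68597597] [-0.1  0.5 -0.7] 4.875
```

View pics/w1.png

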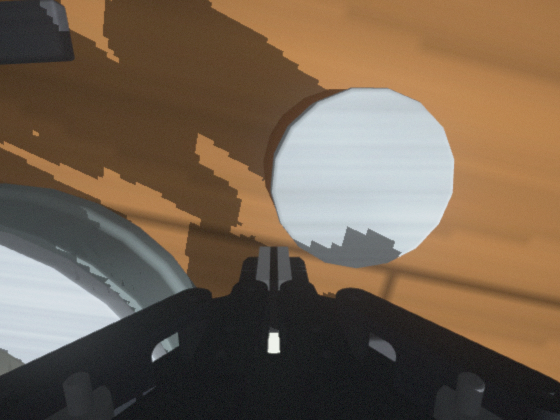

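```bash
python3 - <<'E'
from h import *
s=get_image("scene"); save("s1",s["image"],(200,90,400,290),3)
E
```

```text
(no output)
```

View pics/s1.png

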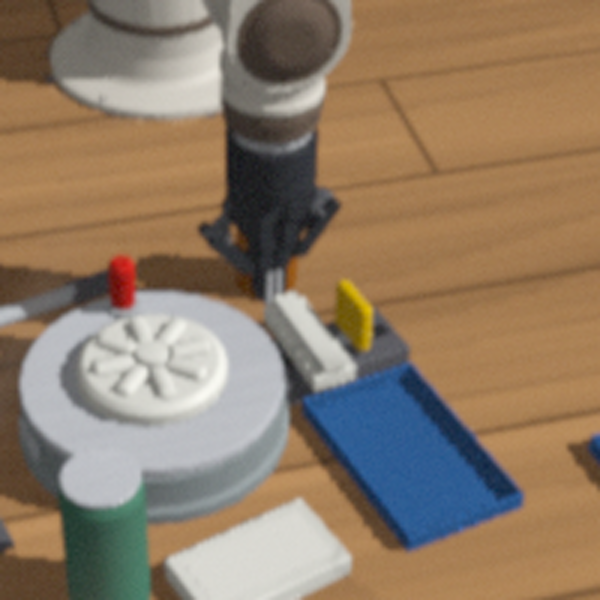

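The scene crop shows the fingertips at (273,285), just behind the offcut's near end at (285,305). The wrist view shows they clear the jar. Now I'll push.

```bash
python3 - <<'E'
from h import *
env.move_linear(B(-74,144,26),50)
hit=env.move_linear(B(-10,144,26),60,max_force=25)
print(hit,toB(sensors.read_tool_pos()),F().round(1),sensors.read_clock())
s=get_image("scene"); save("s2",s["image"],(200,90,400,290),3)
E
```

```text
False [-10.17506918 143.99059622] [-0.5  0.1  0.7] 6.4917
```

View pics/s2.png

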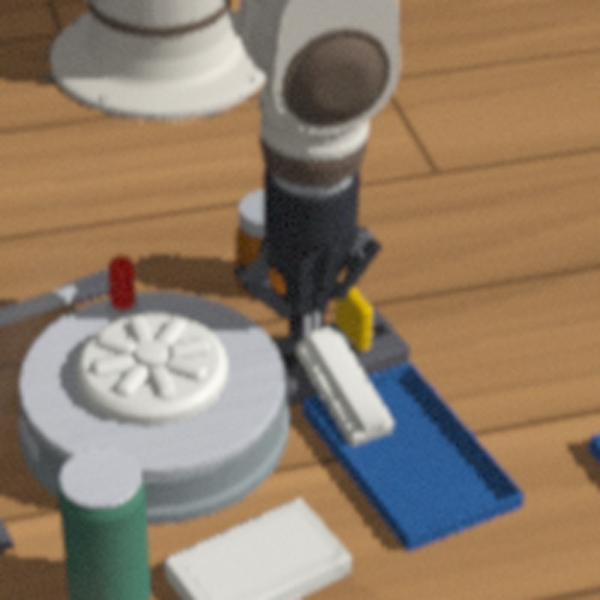

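The offcut has slid straight and its leading end is over the tray, at crop (360,430). I'll continue.

```bash
python3 - <<'E'
from h import *
for x in (30,64):
    hit=env.move_linear(B(x,144,26),60,max_force=25)
    print(hit,toB(sensors.read_tool_pos()),F().round(1),sensors.read_clock())
env.hold(.2)
s=get_image("scene"); save("s3",s["image"],(200,90,400,290),3)
E
```

```text
False [ 29.89964477 144.05470119] [-0.7  0.8 -0.3] 7.3583
False [ 64.03259277 144.06362738] [-0.6 -0.1  0.3] 8.075
```

View pics/s3.png

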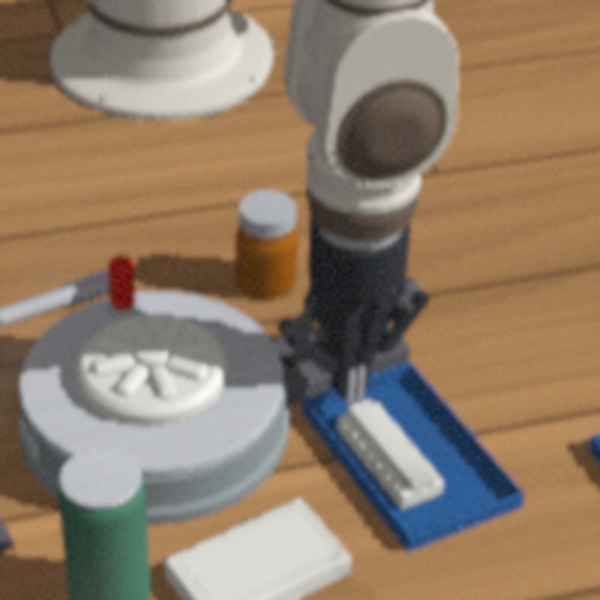

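The offcut appears flat inside the tray, at crop (390,455). I'll retract and verify from above.

```bash
python3 - <<'E'
from h import *
env.move_linear(B(60,144,26),60)
env.move_linear(B(60,144,200),200)
env.reach(B(-150,-20,200),quat(np.radians(90)))
t=get_image("top"); save("t4",t["image"],(180,130,360,300),4); s=get_image("scene"); 
for n,d,cr in(("t",t,(205,140,270,225)),("s",s,(295,205,375,275))):
    hsv=cv2.cvtColor(d["image"],cv2.COLOR_RGB2HSV)
    m=cv2.inRange(hsv,(0,0,110),(180,70,255)); mm=np.zeros_like(m); x0,y0,x1,y1=cr; mm[y0:y1,x0:x1]=m[y0:y1,x0:x1]
    N,l,st,ce=cv2.connectedComponentsWithStats(mm)
    for i in range(1,N):
        if st[i,4]>60:
            for z in (15,22,27): print(n,st[i],ce[i],z,toB(cast(d,ce[i],z)).round(1))
    hs=cv2.inRange(hsv,(0,180,60),(6,255,255)); N,l,st,ce=cv2.connectedComponentsWithStats(hs); print(n,[(st[i],ce[i]) for i in range(1,N) if st[i,4]>25])
print(sensors.read_clock())
E
```

```text
t [263 140   7  24 100] [266.93 148.6 ] 15 [189.9  58.6]
t [263 140   7  24 100] [266.93 148.6 ] 22 [187.9  58.7]
t [263 140   7  24 100] [266.93 148.6 ] 27 [186.5  58.8]
t [228 161  19  40 463] [236.8812095  179.90280778] 15 [126.4 153.7]
t [228 161  19  40 463] [236.8812095  179.90280778] 22 [124.9 153.2]
t [228 161  19  40 463] [236.8812095  179.90280778] 27 [123.8 152.8]
t [264 191   6  34 160] [266.91875 209.3    ] 15 [33.2 94.8]
t [264 191   6  34 160] [266.91875 209.3    ] 22 [32.3 94.7]
t [264 191   6  34 160] [266.91875 209.3    ] 27 [31.7 94.6]
t [(array([307, 243,   8,   7,  46], dtype=int32), array([310.63043478, 246.04347826]))]
s [313 223  35  37 621] [330.03542673 240.52495974] 15 [126.1 148.2]
s [313 223  35  37 621] [330.03542673 240.52495974] 22 [131.9 144.2]
s [313 223  35  37 621] [330.03542673 240.52495974] 27 [136.  141.4]
s [295 256  22  19 265] [302.46792453 266.98490566] 15 [170.3  49.4]
s [295 256  22  19 265] [302.46792453 266.98490566] 22 [175.8  46.2]
s [295 256  22  19 265] [302.46792453 266.98490566] 27 [179.6  43.9]
s [(array([237, 175,   8,  17, 104], dtype=int32), array([240.70192308, 182.86538462]))]
10.7333
```

View pics/t4.png

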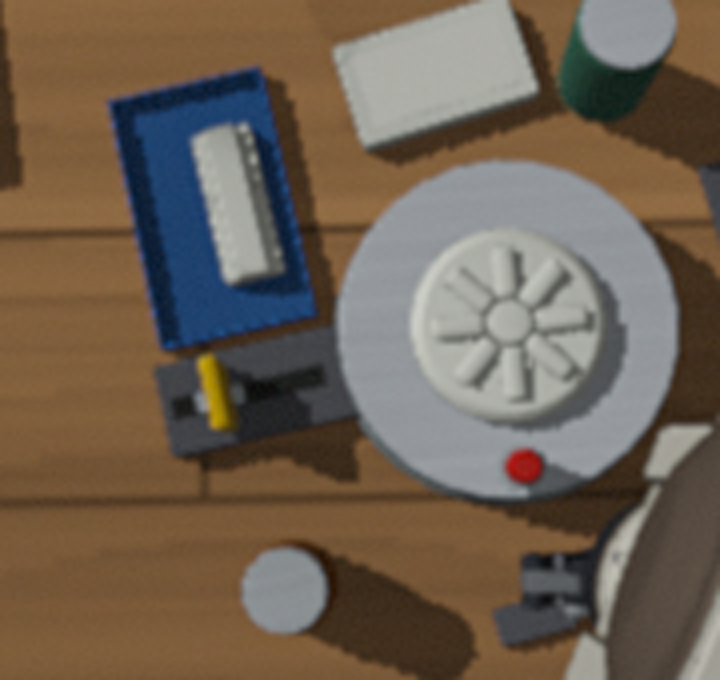

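The offcut is in the tray at base about (125,152), which is (0,−14) mm from the tray centre and flat. The knob has not moved; it is still at (310.6,246.0). Next I'll cage the knob and step clockwise while reading the tangential force.

```bash
cat > turn.py <<'E'
from h import *
RK=86.
def pose(th,z=66): return [A[0]+RK*np.cos(th),A[1]+RK*np.sin(th),z], quat(th-np.pi/2)
def ft(th,b): t=np.array([np.sin(th),-np.cos(th)]); r=np.array([np.cos(th),np.sin(th)]); f=(F()-b)[:2]; return -f@t, -f@r
E
python3 - <<'E'
from turn import *
th=np.radians(183.6)
env.command_gripper(46)
p,q=pose(th,200); env.reach(p,q)
env.move_linear(pose(th,125)[0],150)
print(F().round(1))
print(env.move_linear(pose(th)[0],60,max_force=6),F().round(1),sensors.read_clock(),sensors.read_tool_pos(),sensors.read_finger_gap())
s=get_image("scene"); save("s5",s["image"],(200,90,400,290),3)
w=get_image("wrist"); save("w5",w["image"])
np.save("bias.npy",F())
E
```

```text
[ 0.3 -0.3  0.3]
False [-0.8 -0.2 -0.2] 13.4083 [ 469.41823962 -131.47568981   66.43385049] 46.11615083692357
```

View pics/w5.png

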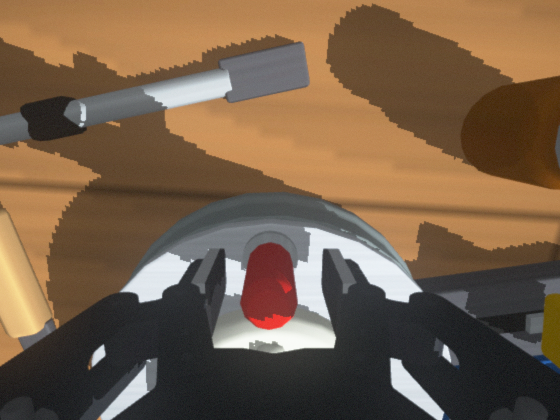

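View pics/s5.png

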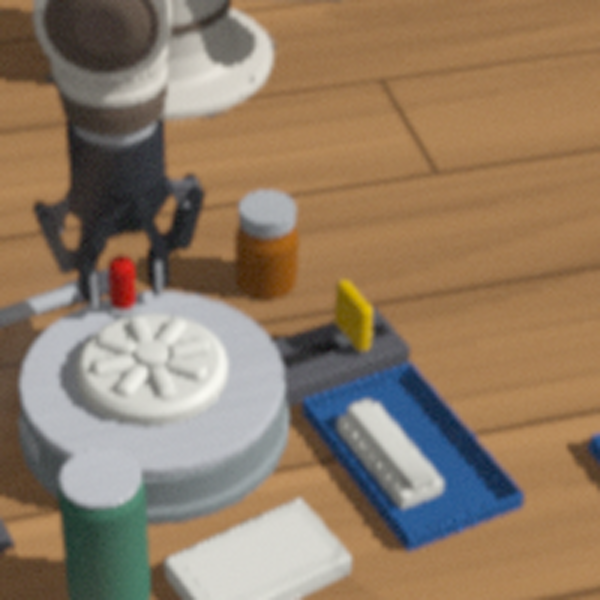

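In the wrist view the knob (268,285) sits centred between the pads at (215,290) and (340,290). I'll step clockwise now.

```bash
python3 - <<'E'
from turn import *
th0=183.6; b=np.load("bias.npy"); log=[]
d=0
while d<104:
    d+=1.5; th=np.radians(th0-d); p,q=pose(th)
    hit=env.move_linear(p,22,rot=q,max_force=9)
    a,r=ft(th,b); log.append((d,round(a,1),round(r,1),int(hit)))
    if a>9: break
    c=[x[1] for x in log]
    if len(c)>4 and max(c[:-2])>2.5 and max(c[-2:])<1.2 : print("drop"); break
print(*log); print(sensors.read_clock())
np.save("d.npy",d)
E
```

```text
(1.5, np.float64(-0.1), np.float64(-1.0), 0) (3.0, np.float64(-1.6), np.float64(-0.8), 0) (4.5, np.float64(-0.3), np.float64(-0.4), 0) (6.0, np.float64(0.3), np.float64(-1.1), 0) (7.5, np.float64(4.3), np.float64(0.4), 0) (9.0, np.float64(5.3), np.float64(1.6), 0) (10.5, np.float64(3.5), np.float64(1.4), 0) (12.0, np.float64(3.5), np.float64(2.0), 0) (13.5, np.float64(4.0), np.float64(2.0), 0) (15.0, np.float64(2.5), np.float64(1.1), 0) (16.5, np.float64(3.2), np.float64(1.3), 0) (18.0, np.float64(3.3), np.float64(2.2), 0) (19.5, np.float64(2.7), np.float64(2.4), 0) (21.0, np.float64(4.1), np.float64(2.6), 0) (22.5, np.float64(4.3), np.float64(2.2), 0) (24.0, np.float64(3.2), np.float64(2.2), 0) (25.5, np.float64(4.2), np.float64(2.2), 0) (27.0, np.float64(3.4), np.float64(1.6), 0) (28.5, np.float64(4.1), np.float64(1.7), 0) (30.0, np.float64(3.3), np.float64(0.6), 0) (31.5, np.float64(5.1), np.float64(2.9), 0) (33.0, np.float64(2.7), np.float64(0.9), 0) (34.5, np.float64(3.1), np.float64(1.7), 0) (36.0, np.float64(5.7), np.float64(2.5), 0) (37.5, np.float64(4.5), np.float64(1.3), 0) (39.0, np.float64(4.1), np.float64(1.3), 0) (40.5, np.float64(4.5), np.float64(3.3), 0) (42.0, np.float64(3.1), np.float64(0.8), 0) (43.5, np.float64(4.2), np.float64(1.5), 0) (45.0, np.float64(3.9), np.float64(1.0), 0) (46.5, np.float64(3.1), np.float64(1.3), 0) (48.0, np.float64(2.6), np.float64(1.9), 0) (49.5, np.float64(3.9), np.float64(1.8), 0) (51.0, np.float64(1.9), np.float64(0.6), 0) (52.5, np.float64(0.0), np.float64(-0.5), 0) (54.0, np.float64(1.2), np.float64(-1.3), 0) (55.5, np.float64(0.5), np.float64(-0.1), 0) (57.0, np.float64(4.3), np.float64(0.6), 0) (58.5, np.float64(8.5), np.float64(2.8), 0) (60.0, np.float64(14.4), np.float64(5.5), 0)
23.5083
```

The drag was 3–5 N, fell to about 0 at 52–56°, then rose to 14 N, which means the disc is in its notch. I'll back off to centre the jaws and lift clear.

```bash
python3 - <<'E'
from turn import *
b=np.load("bias.npy"); th=np.radians(183.6-50); p,q=pose(th)
env.move_linear(p,30,rot=q,max_force=8); print(ft(th,b))
env.move_linear(pose(th,200)[0],150)
env.command_gripper(0)
env.reach(B(0,222,200),quat(YAW))
t=get_image("top"); save("t6",t["image"],(180,130,360,300),4)
for n,d in(("t",t),("s",get_image("scene"))):
    hs=cv2.inRange(cv2.cvtColor(d["image"],cv2.COLOR_RGB2HSV),(0,180,60),(6,255,255)); N,l,st,ce=cv2.connectedComponentsWithStats(hs)
    for i in range(1,N):
        if st[i,4]>25:
            P=cast(d,ce[i],107 if n=="t" else 90); print(n,P, np.degrees(np.arctan2(P[1]-A[1],P[0]-A[0])))
print(sensors.read_clock())
E
```

```text
(np.float64(1.34142763226242), np.float64(0.11287656328829919))
t [494.75875146 -64.01155839 107.        ] 134.1810502705358
s [496.83226247 -63.46484457  90.        ] 132.92775890995492
26.0833
```

View pics/t6.png

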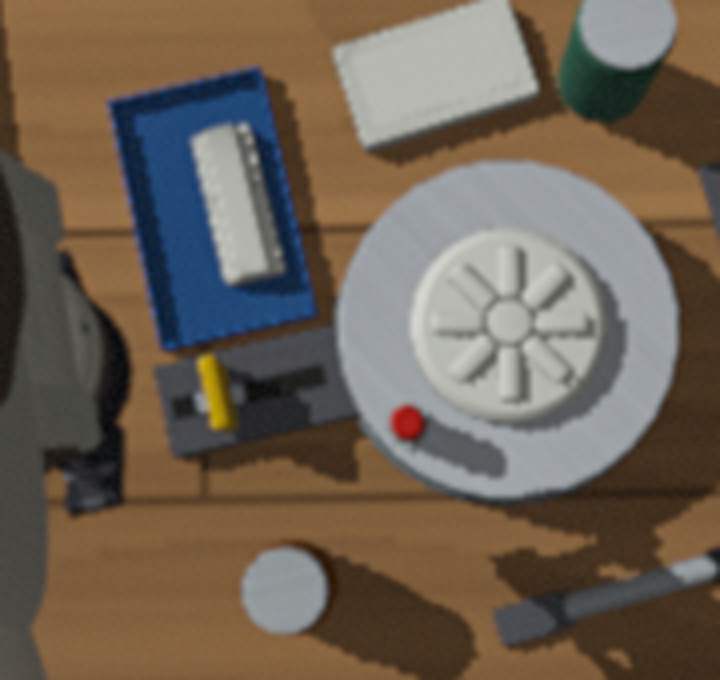

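The disc is now at about 134°, turned about 50°, with the knob at (408,422). Next I'll push the bolt.

```bash
python3 - <<'E'
from h import *
print(env.move_linear(B(0,218,110),200),F().round(1))
print(env.move_linear(B(0,218,36),80,max_force=6),F().round(1),sensors.read_tool_pos())
b=F()
y=214; 
while y>146:
    y-=3
    hit=env.move_linear(B(0,y,36),40,max_force=20)
    print(y,toB(sensors.read_tool_pos()).round(1),round((F()-b)[:2]@ey,1),hit)
    if hit or (F()-b)[:2]@ey>15: break
print(sensors.read_clock())
s=get_image("scene"); save("s7",s["image"],(200,90,400,290),3)
E
```

```text
False [-0.1  0.1  0.8]
False [ 0.1 -1.3  0.1] [508.55096486  86.98010105  36.5735674 ]
211 [1.000e-01 2.107e+02] 2.2 False
208 [  0.  207.8] 1.8 False
205 [ -0.  204.9] 1.6 False
202 [  0.  201.9] 1.7 False
199 [  0.  198.8] 1.6 False
196 [  0.  195.9] 2.3 False
193 [ -0.  192.8] 2.2 False
190 [ -0.  189.7] 2.1 False
187 [ -0.  186.7] 2.6 False
184 [ -0.  183.7] 1.8 False
181 [ -0.  180.7] 1.1 False
178 [ -0.  177.7] 2.0 False
175 [  0.  174.7] 2.6 False
172 [ -0.  171.7] 3.1 False
169 [  0.  168.7] 1.7 False
166 [  0.  165.7] 2.3 False
163 [  0.  162.7] 2.2 False
160 [  0.  159.7] 1.4 False
157 [ -0.  159.3] 17.7 False
32.5833
```

View pics/s7.png

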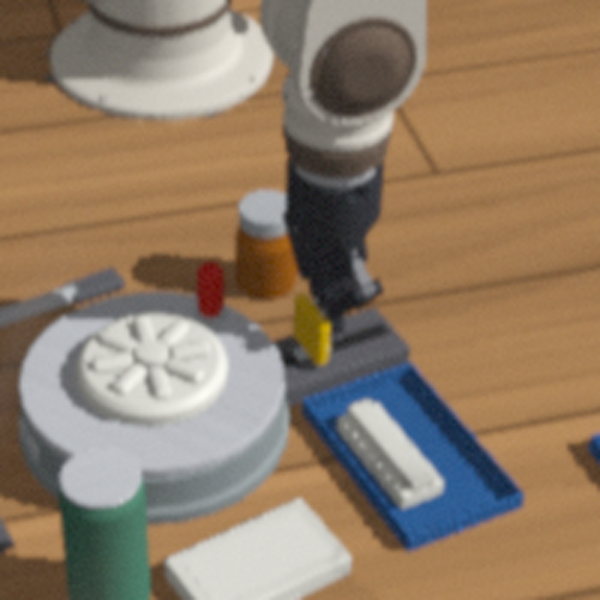

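The push stopped hard at TCP y=159.3 (face about 148–150), which matches fully home. I'll retract and measure the handle.

```bash
python3 - <<'E'
from h import *
env.move_linear(B(0,175,36),60)
env.move_linear(B(0,185,36),80)
env.move_linear(B(0,185,150),150)
env.reach(B(0,290,220),quat(YAW))
t=get_image("top"); save("t8",t["image"],(130,100,370,300),3.3); s=get_image("scene")
for n,d in(("t",t),("s",s)):
    m=cv2.inRange(cv2.cvtColor(d["image"],cv2.COLOR_RGB2HSV),(22,150,60),(34,255,255)); N,l,st,ce=cv2.connectedComponentsWithStats(m)
    for i in range(1,N):
        if st[i,4]>25: print(n,ce[i],toB(cast(d,ce[i],62)))
for n,uv in(("t",(233.1,227.5)),("s",(317.8,194.6))): print("start",n,toB(cast(t if n=="t" else s,uv,62)))
print(F().round(1),sensors.read_clock())
E
```

```text
t [249.41111111 224.23333333] [  1.27523592 144.0408599 ]
s [303.80327869 199.27868852] [ 13.79775957 137.06617509]
start t [  2.62267762 184.67323593]
start s [ 13.81165284 176.57741304]
[ 0.4 -0.8  0.3] 34.9333
```

View pics/t8.png

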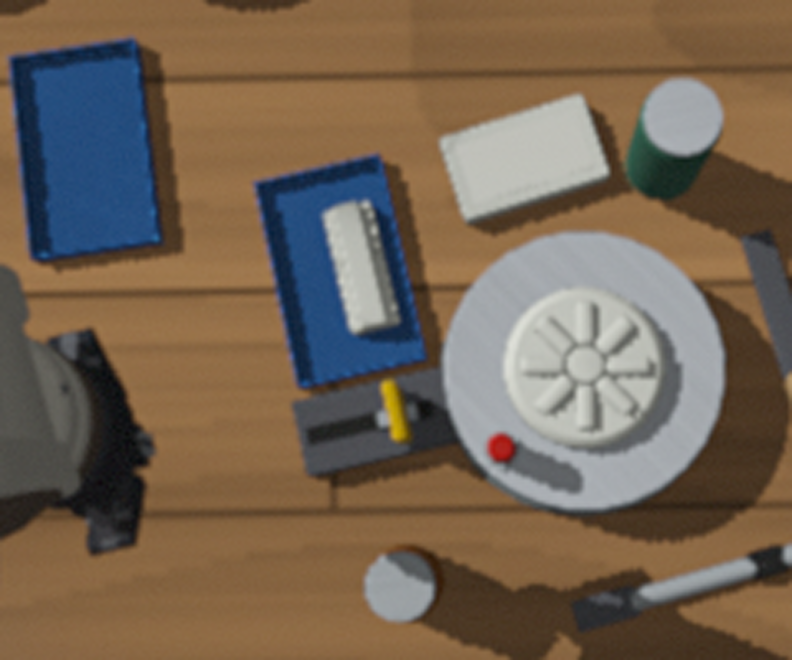

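The handle at crop (396,412) moved 184.7→144.0 mm in the top view and 39.5 mm in the scene view, so the bolt is home. The offcut is in the tray at crop (362,268), and the robot is clear.

```bash
python3 -c "
from rig import job; job.finish_job()"
```

```text
the job is handed in; nothing more can be done
```

The turntable is locked: the offcut is in the tray, the disc is in its notch and the bolt is home. I handed the job in after about 35 s of the 69 s allowed; no verdict came back.

- **Offcut:** I pushed it along the slide with closed fingers, never lifting it, into the tray nearest the base. It lies flat, about 0 mm (tray x) and −14 mm (tray y) from the tray's centre.
- **Turntable:** I turned it about 50° clockwise. The drag was 3–5 N, fell to about 0, then rose to 14 N at the notch, where I stopped before it could leave again.
- **Bolt:** I pushed it until it stopped hard, at about 18 N. The handle moved about 40 mm: 40.6 mm in the top view and 39.5 mm in the scene view.
- **Bystanders:** None was touched as far as I could see. The jar, can, slab, chisel and rasp look unmoved in the crops; I did not measure any bystander again at the end, and did not look again at the hammer or brush.

**Disagreements:** The scene view put the handle 7–8 mm off the top view in absolute position. I cast the centre of its visible side at one assumed height, so I trusted only the travel there. The scene view also put the turntable's axis 10 mm or more further out, because I picked the disc's centre by eye; I used the top view and the line between jar and tray instead.

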